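# Load the steriliser cabinet and push its door home on the catch

## Task

Load the white steriliser cabinet: the tall yellow wash bottle stands in front of it, in the way of the work and of the door, so stand it upright on the chest top elsewhere, right outside the area that the door sweeps, and lay the pale steel machine grip flat on the rack inside, wholly behind the door line. Then push the door shut until it snaps home on its catch and stays flush. Leave the tweezers, the cup, the ink bottle with the orange label and the red-lidded jar where they are, and do not tip the wash bottle over.

Things in the scene. Friction and masses are not known exactly. Their poses are not given: they have to be found in the camera images.
- steriliser: White steel tool steriliser cabinet, fixed, open at the front; case 200 mm deep (its x) by 280 wide (its y) by 285 high (its z, up). Origin: centre of its underside, on the chest top. x points into the cabinet, y to the left seen from the robot. Walls and roof 12 mm thick; inner face of the back wall at x = 0.088. Two fixed tape rolls lie on the roof at (0.046, 0.074), 35 mm high.
- mouth (a point): Middle of the lower edge of the cabinet's mouth, cabinet frame (-0.100, 0, 0.051); axes as the cabinet's. The mouth is upright, clear 128 mm to either side and from here 222 mm up to the roof's underside. Just inside its upper right corner (y = -0.114) a small catch hangs down 25 mm. Below the mouth is a closed plinth.
- rack_centre (a point): Centre of the top of the steel wire rack on the cabinet's floor (51 mm above the chest top, cabinet frame x = -0.007, y = 0); flat, rimless, 172 mm deep by 238 mm wide. Axes as the cabinet's.
- steriliser_door (a joint): Angle of the door (rad): 0 shut, grows as it swings out to the robot and left, at most 1.9. Vertical hinge on the cabinet's left edge. It stays where left (friction about 0.4 N at the free edge). In the last 0.045 rad a sprung roller catch resists: near the free edge 8 to 12 N push it over, then it snaps to 0 and holds; short of that it stays ajar.
- door_hinge (a point): Point on the door's vertical hinge axis, 165 mm above the chest top (mid height of the door), cabinet frame x = -0.112, y = 0.134. Its axes turn with the door (equal to the cabinet's when shut): the leaf runs from here 263 mm along -y; outer face 8 mm to -x, inner face 8 mm to +x.
- door_edge (a point): Free edge of the door, on the outer face, mid height; axes turn with the door, -x out of the outer face. Leaf 16 mm thick, 266 wide, from 49 to 281 mm above the chest top: white frame round a flat dark-blue tinted window, all solid. Steel bar handle, 9 mm thick, its front 23 mm out from the outer face, 16 mm in from the free edge, 104 to 204 mm above the chest top.
- wash_bottle: Tall squeeze bottle with pale yellow contents, in a clear sleeve, 0.3 to 0.55 kg. Origin: centre of its base; z up. Body 57 mm (its x) by 83 mm (its y), up to 160 mm above its base; round neck 36 mm across from 160 to 184 mm, cap 27 mm across to 200 mm, thin curved spout to 234 mm.
- grip_steel: Pale steel machine grip lying on its side, 62 mm long (its y) by 21 by 21 mm, 60 g. Origin: centre of its underside.
- tweezers: Bystander: steel tweezers lying flat, 126 mm long (its y), 14 mm wide (its x), 9 mm thick, 20 g. Origin: centre of the underside.
- cup_rinse: Bystander: white plastic cup, 65 mm across, 70 mm high, very light; origin: centre of base.
- ink_orange: Bystander: white ink bottle with orange label, 29 mm across, 96 mm high; origin: centre of base.
- jar_petrol: Bystander: cream jar with red lid, 63 mm across, 55 mm high; origin: centre of base.
There are look-alikes about, which are no part of the job. There is more than one size of the wash_bottle; the job needs the largest.

How it is judged:
By the outcome, as a careful person would: the job done as asked, in the order asked, and still so for the second after the job is handed in, with the robot touching nothing.
It also fails if it takes over 72 s, if anything falls off the work surface, if the arm or the gripper's body presses on something with over 40 N, if the wrist force passes 120 N, or if a joint passes its speed limit or range.

## Robot

A 6-joint arm with a two-finger parallel gripper is mounted at the origin on a cart in front of the work surface, level with it; the furniture and walls round the work are solid. World frame = base frame: x ahead of the robot, y to its left, z up, the work surface at z = 0. Lengths are in mm, angles in rad, forces in N, time in s.
With the tool pointing down it reaches from about 350 to 975 mm from the base axis. Payload 7.1 kg.
Tool frame: the origin (TCP) lies between the finger pads; the fingertips stand 19 mm ahead of it and the grasp point (between the pads) is the TCP (ctrl.tcp_to_tips is the distance from the TCP to the fingertips, in mm); z points along the fingers, y is the line along which they close (so a half turn about z gives the same grasp; the last joint's range is limited). The gripper opens to 88 mm and grips with 3 to 60 N. Pads are 20 mm wide; open, the fingers measure 115 mm over their backs; the gripper's body (75 mm by 178 mm) begins 61 mm behind the grasp point.
Start: joints at [-1.267, 0.423, 1.63, -0, 1.089, -0.019], TCP at [198.282, -592.697, 241.675] pointing down, gripper open.
Joint ranges: [-3, 3], [-0.9, 2.11], [0.09, 2.58], [-1.31, 4.45], [0.11, 2.69], [-2.54, 2.54]. Speed limits (rad/s): [2.39, 2.39, 3.01, 3.14, 3.14, 3.14].

## Interface

Orientations are given as a rotation vector (axis times angle).
In Python, from workcell import status, optics, ctrl gives the robot as it stands. The module is installed in compiled form; this text tells all that it offers.
- The arm moves only by the shell command python3 -m inch 'ROWS'. ROWS is JSON, a list that holds one entry, the list of rows, each a list of 7 numbers: the shift along the tool's x, y, z in mm, then the turn, a rotation vector about the tool's x, y, z in rad, then the opening in per cent of the stroke, from 0 (shut) to 100 (fully open). A call has 1 to 20 rows; each row is the pose to reach, as a shift and turn from the pose commanded when the call began, along the tool's axes at that moment; what a row does not reach only later rows make up. A row lasts 1/10 s, in which the tool goes at most 50 mm and 8.59 degrees, less where a joint would pass 70% of its speed; a pose out of reach is approached as far as the arm can. A call with a gripper value outside its range is refused whole. The fingers move at their own pace and stop on an object; the grip force is fixed at half the most. Time passes only in rows, so rows that repeat a pose let the fingers close. It gives the time, the measured TCP pose, the force, the opening and the grip force at its end, in the units of the state.
- status.get_obs(): the state, without advancing time (a new reading comes with each control period).
- optics.get_image(name): name is "scene" or "top"; returns a dict with "frame" (384x512x3 uint8, red, green, blue), "fx", "fy", "cx", "cy" (pixels), "rvec" (rotation vector, rad) and "tvec" (3), from world to camera coordinates, as OpenCV has them. Camera axes: x right, y down, z forward; pixel columns grow to the right and rows downward; lengths in mm; the calibration is good to about 2 mm. A picture is of the moment at which its call begins. There is no depth.
- ctrl.close_job(): hands the job in; it is judged then, once.
The state is a dict: "t": time; "qpos": joint angles; "qvel": joint speeds; "joint_torque": joint torques, N m; "ee_pos": TCP position; "orientation": TCP orientation; "ft_force": force on the tool from outside, world axes, zero at the start; "moment": the same for the moment, N m; "width": finger opening in mm; "grasp_force": force on a finger pad.
Only numpy, scipy, OpenCV 4.12 (cv2) and the standard library are available. Lean on these libraries where they do the work, as an engineer would, in place of code of your own. Each camera call takes 0.05 s, during which the arm holds its last target. There are 200 camera calls.

## Working session

There is one attempt and no reset: what is moved stays moved. The work goes in short steps, Python scripts to look and compute and a shell command to move; the robot and the scene stay as the last step left them, time stands still between calls to the robot, and variables do not carry over. Pictures are saved under pics/ and viewed, at most 12 in all, crops included, and the job is handed in when it is done.

```bash
mkdir -p pics
cat > h.py <<'E'
import numpy as np, cv2
from scipy.spatial.transform import Rotation as R
from workcell import status, optics, ctrl
def cam(n):
    d=optics.get_image(n); d['R']=R.from_rotvec(np.array(d['rvec']).ravel()).as_matrix(); d['t']=np.array(d['tvec']).ravel(); return d
def ray(d,u,v):
    r=d['R'].T@np.array([(u-d['cx'])/d['fx'],(v-d['cy'])/d['fy'],1]); return -d['R'].T@d['t'],r
def onz(d,u,v,z):
    o,r=ray(d,u,v); return o+r*(z-o[2])/r[2]
def proj(d,p):
    c=d['R']@np.array(p,float)+d['t']; return np.array([d['fx']*c[0]/c[2]+d['cx'],d['fy']*c[1]/c[2]+d['cy']])
def save(d,f): cv2.imwrite('pics/'+f,d['frame'][:,:,::-1])
E
python3 - <<'E'
from h import *
for n in('scene','top'):
    d=cam(n); im=d['frame'][:,:,::-1]
    cv2.imwrite(f'pics/{n}0.png',cv2.resize(im,(800,600)))
    cv2.imwrite(f'pics/raw_{n}0.png',im)
    o,_=ray(d,0,0); print(n,o,d['fx'],d['cx'],d['cy'],d['R'][2])
o=status.get_obs(); print(o)
E
```

```text
scene [  75.70882881  445.91411368 1028.85789226] 356.65573989883734 259.63636600475314 187.7064582600161 [ 0.42770779 -0.39756927 -0.81179106]
top [-367.83550307  140.5184582  1587.26550601] 482.0516935992298 255.9432033055578 194.6635072825164 [ 0.51041483 -0.09485156 -0.85468116]
{'t': 0.1, 'qpos': array([-1.26700581e+00,  4.23759777e-01,  1.63063724e+00, -2.20163446e-05,
        1.08861419e+00, -1.90206360e-02]), 'qvel': array([-2.09349283e-04, -1.14146348e-03, -5.73861840e-04,  7.93389758e-05,
       -1.24211023e-03,  4.15099416e-04]), 'joint_torque': array([-1.00844783e-03, -5.45611739e+01, -2.74325627e+01,  6.44583511e-02,
        1.88146537e-02, -5.23202550e-05]), 'ee_pos': array([ 198.12889054, -592.23957883,  240.97302276]), 'orientation': array([-3.09937359e+00, -5.04662381e-01,  3.46364515e-04]), 'ft_force': array([-0.64285577, -0.35191698,  0.09250819]), 'moment': array([ 0.01747498, -0.00247251, -0.03746724]), 'grasp_force': 0.0, 'width': 87.67029285344677}
```

View pics/scene0.png

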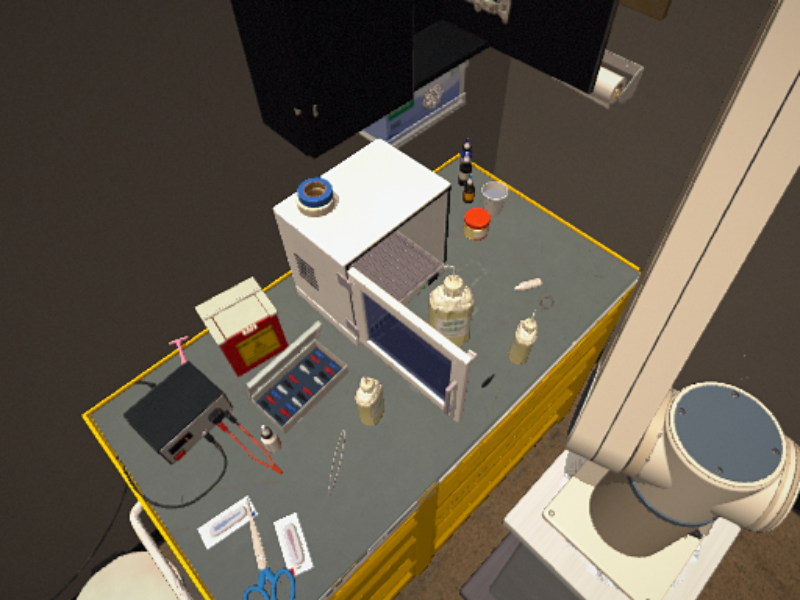

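View pics/top0.png

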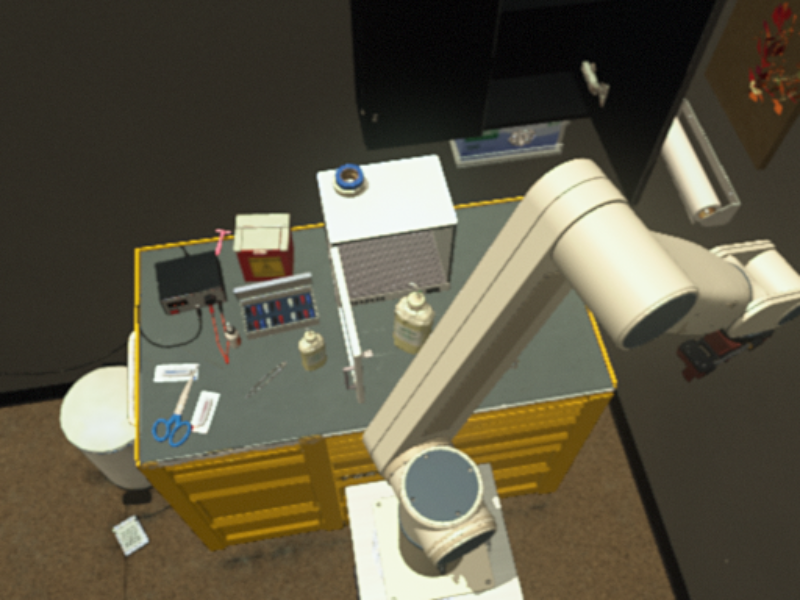

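Pictures show: the large wash bottle at scene (452,310), with small look-alikes at (370,400) and (523,340). The door is open about 90°. Grip candidates are the pale piece at (528,285), the dark piece at (488,380) and the ring at (547,302). I'll check these in one close crop.

Run:
```python
from h import *
d=cam('scene'); im=d['frame'][:,:,::-1]
c=im[150:270,215:375]; cv2.imwrite('pics/crop1.png',cv2.resize(c,(800,600),interpolation=cv2.INTER_CUBIC))
s=.64
for n,(u,v),z in [('roofFL?',(345,268),285),('roofBL',(277,208),285),('roofBR',(380,142),285),('roofFR',(450,187),285),('bottle base',(452,338),0),('grip',(528,285),10),('small R',(520,358),0),('dark',(488,380),8),('cup',(494,205),0),('jar',(477,232),0),('chest BR',(640,268),0),('chest BL',(85,415),0),('chest back',(462,155),0),('doorfree top',(470,352),281),('doorhinge top',(352,275),281)]:
    print(n,onz(d,u*s,v*s,z).round(0))
```

```text
roofFL? [579. 118. 285.]
roofBL [776. 115. 285.]
roofBR [ 778. -147.  285.]
roofFR [ 587. -152.  285.]
bottle base [463. -46.   0.]
grip [ 433. -266.   10.]
small R [ 330. -111.    0.]
dark [341. -21.   8.]
cup [ 658. -412.    0.]
jar [ 627. -312.    0.]
chest BR [ 284. -496.    0.]
chest BL [854. 601.   0.]
chest back [ 845. -496.    0.]
doorfree top [321.  87. 281.]
doorhinge top [561. 118. 281.]
```

View pics/crop1.png

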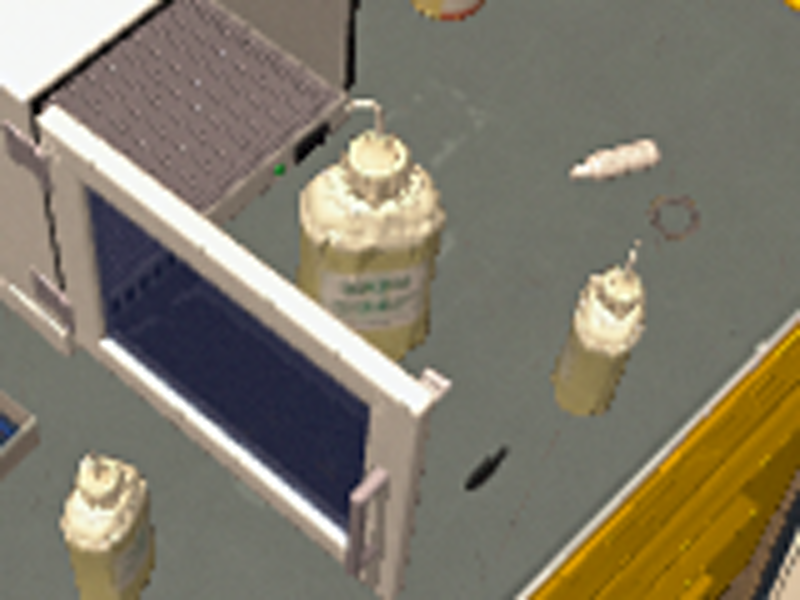

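Choice: the large bottle at crop (370,250) and the pale grip at crop (617,160), tapered end at left. The rejects are the small bottles at crop (600,350) and (110,530), the dark piece at (487,468) and the ring at (675,217). Next I'll fit poses.

Run:
```python
from h import *
d=cam('scene'); im=d['frame']; hsv=cv2.cvtColor(im,cv2.COLOR_RGB2HSV)
def comps(m,x0,y0,x1,y1):
    mm=np.zeros(m.shape,np.uint8); mm[y0:y1,x0:x1]=m[y0:y1,x0:x1]
    cs,_=cv2.findContours(mm,cv2.RETR_EXTERNAL,cv2.CHAIN_APPROX_NONE); return max(cs,key=cv2.contourArea)[:,0,:]
# grip
g=(im.min(2)>125).astype(np.uint8)
c=comps(g,325,170,352,190); P=np.array([onz(d,u,v,10)[:2] for u,v in c]).astype(np.float32)
print('grip',len(c),c.min(0),c.max(0),cv2.minAreaRect(P))
[vx,vy,_,_]=cv2.fitLine(P,cv2.DIST_L2,0,.01,.01).ravel(); print('axis',vx,vy,'mean',P.mean(0))
# roof
m=(im.min(2)>190).astype(np.uint8); c=comps(m,170,85,295,175)
P=np.array([onz(d,u,v,285)[:2] for u,v in cv2.convexHull(c)[:,0,:]]).astype(np.float32)
print('roof',cv2.minAreaRect(P)); print(cv2.approxPolyDP(P.reshape(-1,1,2),14,True)[:,0])
def cr(x,y,z): return onz(d,215+x/5,150+y/5,z).round(0)
print('spout',cr(345,103,228),cr(382,105,234),cr(382,130,202),'cap',cr(376,140,200),'neckbase',cr(374,195,162))
print('shoulder L,R',cr(305,225,150),cr(443,225,150),'base',cr(300,275,0),cr(395,360,0),cr(432,335,0))
print('label L/R bottom', cr(322,305,60),cr(425,318,60))
t=cam('top')
def ct(x,y,z): return onz(t,x*.64,y*.64,z).round(0)
print('top: cap',ct(418,297,200),'base L,R',ct(395,343,0),ct(425,352,0),'roof',[ct(*p,285) for p in((318,170),(438,155),(456,206),(331,242))])
print('door free top top',ct(362,350,281),ct(333,250,281))
for n,c in(('scene',d),('top',t)):
  print(n,[proj(c,p).round(1) for p in((433,-266,10),(460,-50,180))])
```

```text
grip 36 [329 178] [346 185] ((436.8974304199219, -267.02972412109375), (64.7813720703125, 20.464916229248047), 61.99059295654297)
axis 0.41751382 0.90867054 mean [ 435.7644  -268.78467]
roof ((688.9491577148438, -18.19573974609375), (199.07627868652344, 279.6634521484375), 1.5906176567077637)
[[ 782.91833  -154.95085 ]
 [ 593.6772   -154.87543 ]
 [ 590.4622    117.617615]
 [ 781.24225   119.41739 ]]
spout [492. -38. 228.] [473. -48. 234.] [476. -54. 202.] cap [475. -47. 200.] neckbase [466. -39. 162.]
shoulder L,R [485.  -0. 150.] [427. -59. 150.] base [528. -44.   0.] [437. -41.   0.] [433. -73.   0.]
label L/R bottom [476.  -9.  60.] [423. -49.  60.]
top: cap [472. -55. 200.] base L,R [475.  -5.   0.] [439. -71.  -0.] roof [array([792., 118., 285.]), array([ 791., -160.,  285.]), array([ 638., -169.,  285.]), array([587., 114., 285.])]
door free top top [321.  87. 281.] [569. 112. 281.]
scene [array([338.1, 182.4]), array([294. , 184.4])]
top [array([323.7, 217.6]), array([266.5, 196.3])]
```

Run:
```python
from h import *
t=cam('top'); d=cam('scene')
a=cv2.resize(t['frame'][175:235,235:295],(600,600),interpolation=cv2.INTER_CUBIC)
cv2.imwrite('pics/crop2.png',a[:,:,::-1])
```

```text
(no output)
```

View pics/crop2.png

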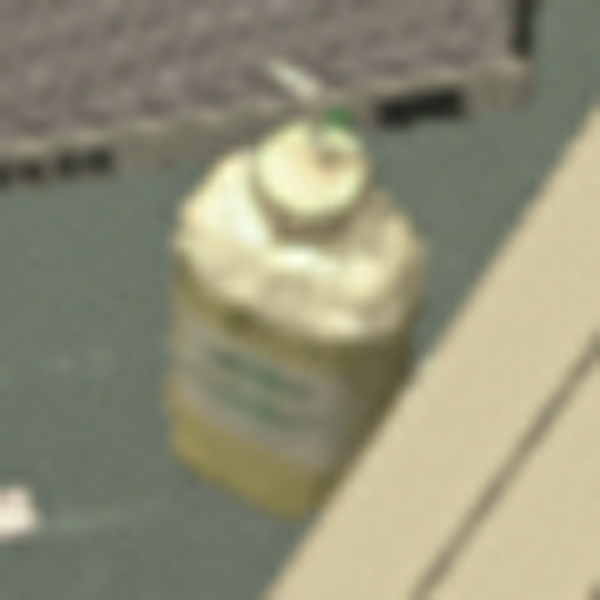

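The crop shows the bottle cap at (315,165) and the spout bending to its tip at (268,65). The body's wide face, with the label, runs from (180,430) to (300,510).

```bash
cat >> h.py <<'E'
def tri(a,pa,b,pb):
    oa,ra=ray(a,*pa); ob,rb=ray(b,*pb); ra/=np.linalg.norm(ra); rb/=np.linalg.norm(rb)
    s=np.linalg.lstsq(np.c_[ra,-rb],ob-oa,rcond=None)[0]; A=oa+ra*s[0];B=ob+rb*s[1]; return (A+B)/2,np.linalg.norm(A-B)
def rows(p,z,y):
    """shift and turn in the present tool frame to get TCP p, tool z axis z, closing axis y"""
    o=status.get_obs(); Rt=R.from_rotvec(o['orientation']).as_matrix(); z=np.array(z,float);z/=np.linalg.norm(z); y=np.array(y,float); y-=z*(y@z); y/=np.linalg.norm(y)
    best=[]
    for s in(1,-1):
        T=np.c_[np.cross(s*y,z),s*y,z]; best.append((R.from_matrix(Rt.T@T).as_rotvec().round(3), ))
    print('shift',(Rt.T@(np.array(p)-o['ee_pos'])).round(1),'turns',*[b[0] for b in best]); return o
E
python3 - <<'E'
from h import *
t=cam('top'); d=cam('scene')
print(tri(d,(215+345/5,150+103/5),t,(261.8,181.5)),tri(d,(215+380/5,150+105/5),t,(266.8,185.7)))
print('cap',tri(d,(215+378/5,150+143/5),t,(235+31.5,175+14)),'neck base',tri(d,(215+374/5,150+200/5),t,(235+31,175+22.5)))
rows((468,-47,182),(0,0,-1),(-.5,.86,0)); print(R.from_rotvec(status.get_obs()['orientation']).as_matrix().round(2))
E
```

```text
(array([492.6689245 , -38.86730274, 226.12719519]), np.float64(0.014716247535609272)) (array([477.51131026, -53.31258021, 222.56689091]), np.float64(3.274165180880547))
cap (array([478.88329007, -52.98697231, 191.71924336]), np.float64(5.0686603793798595)) neck base (array([477.64693699, -52.21835695, 136.58567925]), np.float64(6.143918717180779))
shift [ 428.9 -431.9   59.7] turns [-0.     0.     2.938] [-0.    -0.    -0.204]
[[ 0.95  0.32 -0.  ]
 [ 0.32 -0.95  0.  ]
 [-0.   -0.   -1.  ]]
```

Run:
```python
from h import *
rows((475,-51,290),(0,0,-1),(-.68,.73,0)); rows((475,-51,183),(0,0,-1),(-.68,.73,0))
```

```text
shift [ 434.3 -425.9  -48.3] turns [-0.     0.     2.714] [-0.    -0.    -0.427]
shift [ 434.3 -425.9   58.7] turns [-0.     0.     2.714] [-0.    -0.    -0.427]
```

```bash
python3 -m inch '[[[0,0,-48,0,0,0,100],[40,-40,-48,0,0,-0.05,100],[80,-80,-48,0,0,-0.1,100],[120,-118,-48,0,0,-0.15,100],[155,-152,-48,0,0,-0.2,100],[190,-186,-48,0,0,-0.25,100],[225,-221,-48,0,0,-0.3,100],[260,-255,-48,0,0,-0.35,100],[295,-289,-48,0,0,-0.4,100],[330,-324,-48,0,0,-0.427,100],[365,-358,-48,0,0,-0.427,100],[400,-392,-48,0,0,-0.427,100],[434,-426,-48,0,0,-0.427,100],[434,-426,-48,0,0,-0.427,100],[434,-426,-48,0,0,-0.427,100],[434,-426,-48,0,0,-0.427,100],[434,-426,-48,0,0,-0.427,100]]]'
python3 - <<'E'
from h import *
print(status.get_obs()['qpos'].round(2))
rows((475,-51,183),(0,0,-1),(-.68,.73,0))
d=cam('scene');t=cam('top')
a=d['frame'][120:240,230:350];b=t['frame'][140:260,200:320]
cv2.imwrite('pics/crop3.png',np.hstack([cv2.resize(x,(400,400),interpolation=cv2.INTER_CUBIC) for x in(a,b)])[:,:,::-1])
E
```

```text
t: 2.15
ee_pos: [474.1, -52.3, 289.6]
orientation: [2.924, 1.148, -0.001]
ft_force: [-0.4, 0.2, -0.4]
width: 87.6
grasp_force: 0.0
[-0.13  0.14  1.9  -0.    1.1   0.69]
shift [  1.5  -0.3 106.6] turns [1.00e-03 0.00e+00 3.14e+00] [-0.     0.    -0.002]
```

View pics/crop3.png

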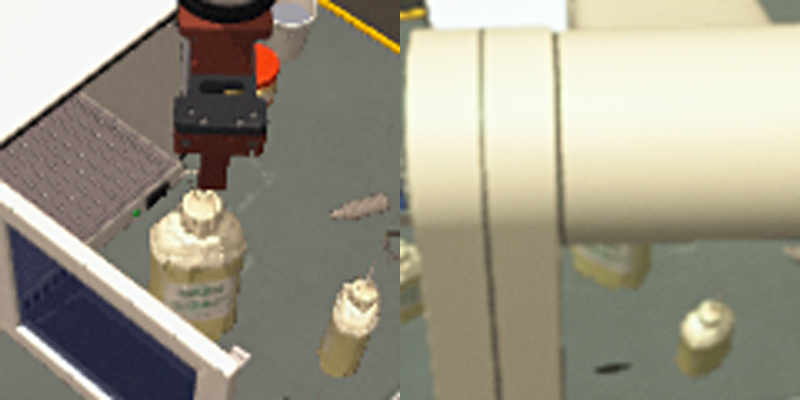

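The scene half shows the fingertip at (212,188), just above the cap at (205,205), lined up. The top view is blocked by the arm. I'll descend and grip.

```bash
python3 -m inch '[[[0,0,35,0,0,0,100],[0,0,70,0,0,0,100],[0,0,90,0,0,0,100],[0,0,106,0,0,0,100],[0,0,106,0,0,0,100],[0,0,106,0,0,0,100]]]'
```

```text
t: 2.85
ee_pos: [474.7, -51.7, 184.0]
orientation: [-2.924, -1.149, 0.0]
ft_force: [0.1, 0.1, -1.2]
width: 87.9
grasp_force: 0.0
```

```bash
python3 -m inch '[[[0,0,0,0,0,0,0],[0,0,0,0,0,0,0],[0,0,0,0,0,0,0],[0,0,0,0,0,0,0],[0,0,0,0,0,0,0],[0,0,0,0,0,0,0],[0,0,0,0,0,0,0],[0,0,0,0,0,0,0],[0,0,-10,0,0,0,0],[0,0,-20,0,0,0,0],[0,0,-20,0,0,0,0]]]'
```

```text
t: 3.95
ee_pos: [475.6, -51.2, 205.2]
orientation: [2.922, 1.15, 0.003]
ft_force: [0.4, -0.2, -4.4]
width: 34.8
grasp_force: 29.9
```

Run:
```python
from h import *
o=rows((500,-410,245),(0,0,-1),(-.68,.73,0));rows((500,-410,186),(0,0,-1),(-.68,.73,0)); print(o['qpos'])
```

```text
shift [-226.7  279.3  -39.6] turns [-2.000e-03 -3.000e-03  3.141e+00] [ 0.002 -0.002 -0.   ]
shift [-226.7  279.2   19.4] turns [-2.000e-03 -3.000e-03  3.141e+00] [ 0.002 -0.002 -0.   ]
[-1.31986633e-01  2.59365331e-01  1.97841016e+00 -9.71079342e-05
  9.01237522e-01  6.89012508e-01]
```

```bash
python3 -m inch '[[[0,0,-20,0,0,0,0],[-8,10,-40,0,0,0,0],[-24,29,-40,0,0,0,0],[-42,51,-40,0,0,0,0],[-60,73,-40,0,0,0,0],[-78,96,-40,0,0,0,0],[-96,118,-40,0,0,0,0],[-114,140,-40,0,0,0,0],[-132,162,-40,0,0,0,0],[-150,185,-40,0,0,0,0],[-168,207,-40,0,0,0,0],[-186,229,-40,0,0,0,0],[-204,251,-40,0,0,0,0],[-218,268,-40,0,0,0,0],[-227,279,-40,0,0,0,0],[-227,279,-40,0,0,0,0],[-227,279,-20,0,0,0,0],[-227,279,0,0,0,0,0],[-227,279,0,0,0,0,0]]]'
```

```text
t: 5.85
ee_pos: [497.1, -407.3, 200.8]
orientation: [-2.918, -1.149, 0.004]
ft_force: [-0.5, 0.6, -4.4]
width: 34.6
grasp_force: 29.9
```

```bash
python3 -m inch '[[[0,0,6,0,0,0,0],[0,0,12,0,0,0,0],[0,0,16,0,0,0,0],[0,0,18,0,0,0,0],[0,0,18,0,0,0,0],[0,0,19,0,0,0,0],[0,0,19,0,0,0,0]]]'
```

```text
t: 6.55
ee_pos: [498.8, -410.0, 184.8]
orientation: [2.923, 1.15, 0.0]
ft_force: [0.1, 0.3, -4.2]
width: 34.8
grasp_force: 29.9
```

```bash
python3 -m inch '[[[0,0,0.7,0,0,0,0],[0,0,1.4,0,0,0,0],[0,0,1.4,0,0,0,0]]]'
```

```text
t: 6.85
ee_pos: [499.0, -410.1, 183.8]
orientation: [2.923, 1.15, 0.001]
ft_force: [-0.4, -0.2, -0.5]
width: 34.9
grasp_force: 30.0
```

Touched down. I'll release, rise straight up and look.

```bash
python3 -m inch '[[[0,0,0,0,0,0,100],[0,0,0,0,0,0,100],[0,0,0,0,0,0,100],[0,0,0,0,0,0,100],[0,0,0,0,0,0,100],[0,0,0,0,0,0,100],[0,0,-20,0,0,0,100],[0,0,-60,0,0,0,100],[0,0,-100,0,0,0,100],[0,0,-120,0,0,0,100],[0,0,-120,0,0,0,100]]]'
python3 - <<'E'
from h import *
d=cam('scene'); im=d['frame']
a=im[120:240,260:420]; cv2.imwrite('pics/crop4.png',cv2.resize(a,(800,600),interpolation=cv2.INTER_CUBIC)[:,:,::-1])
print(proj(d,(500,-410,0)),proj(d,(500,-410,200)))
# grip
g=(im.min(2)>125).astype(np.uint8); mm=np.zeros_like(g); mm[172:190,325:352]=g[172:190,325:352]
c=max(cv2.findContours(mm,0,1)[0],key=cv2.contourArea)[:,0]; P=np.array([onz(d,u,v,10)[:2] for u,v in c]).astype(np.float32); print(cv2.minAreaRect(P),proj(d,(437,-267,10)))
# tool poses for the grip, azimuth 64 deg, pitch 50 deg
for az in(63,):
  for pt in(50,):
    a,p=np.radians([az,pt]); z=(np.cos(a)*np.cos(p),np.sin(a)*np.cos(p),-np.sin(p)); y=(-np.sin(a),np.cos(a),0)
    print(z,status.get_obs()['qpos'].round(2)); rows((437,-267,22)-100*np.array(z),z,y)
    rows((437,-267,250),z,y)
E
```

```text
t: 7.95
ee_pos: [500.1, -411.0, 307.1]
orientation: [2.918, 1.148, 0.005]
ft_force: [0.3, 0.5, 0.2]
width: 88.0
grasp_force: 0.0
[347.54024298 152.52077292] [358.51920109 112.88438159]
((436.8974304199219, -267.02972412109375), (64.7813720703125, 20.464916229248047), 61.99059295654297) [337.36345078 181.63289018]
(np.float64(0.29181946814798077), np.float64(0.5727279538981527), np.float64(-0.766044443118978)) [-0.71  0.39  1.52 -0.    1.22  0.11]
shift [  -8.3 -125.8  205.6] turns [ 0.961 -0.174  2.639] [ 0.125  0.691 -0.334]
shift [  52.1 -147.4   54.2] turns [ 0.961 -0.174  2.639] [ 0.125  0.691 -0.334]
```

View pics/crop4.png

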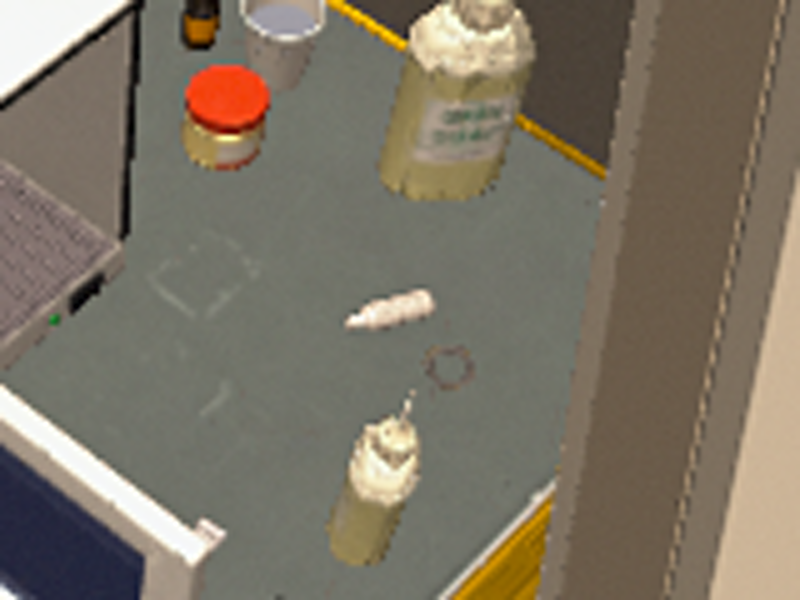

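The picture shows the wash bottle upright at (455,110) and the pale grip untouched at (390,310). Grasping it tilted along its axis would foul the bottle. So I'll pick it top-down, turn it in place to point away from the robot, then regrasp it tilted.

Run:
```python
from h import *
a=np.radians(63); y=(np.sin(a),-np.cos(a),0)
rows((437,-267,200),(0,0,-1),y); rows((437,-267,23),(0,0,-1),y)
```

```text
shift [  52.1 -147.6  104.2] turns [ 0.003  0.    -0.35 ] [ 0.    -0.004  2.792]
shift [  52.1 -148.1  281.2] turns [ 0.003  0.    -0.35 ] [ 0.    -0.004  2.792]
```

```bash
python3 -m inch '[[[13,-37,0,0,0,-0.1,100],[26,-74,0,0,0,-0.2,100],[39,-111,0,0,0,-0.3,100],[52,-148,0,0,0,-0.35,100],[52,-148,20,0,0,-0.35,100],[52,-148,60,0,0,-0.35,100],[52,-148,100,0,0,-0.35,100],[52,-148,140,0,0,-0.35,100],[52,-148,180,0,0,-0.35,100],[52,-148,220,0,0,-0.35,100],[52,-148,250,0,0,-0.35,100],[52,-148,270,0,0,-0.35,100],[52,-148,281,0,0,-0.35,100],[52,-148,281,0,0,-0.35,100],[52,-148,281,0,0,-0.35,100]]]'
```

```text
t: 9.5
ee_pos: [435.3, -265.7, 21.6]
orientation: [-2.677, -1.641, 0.001]
ft_force: [0.8, 0.6, -0.1]
width: 87.7
grasp_force: 0.0
```

```bash
python3 -m inch '[[[0,0,0,0,0,0,0],[0,0,0,0,0,0,0],[0,0,0,0,0,0,0],[0,0,0,0,0,0,0],[0,0,0,0,0,0,0],[0,0,0,0,0,0,0],[0,0,0,0,0,0,0],[0,0,0,0,0,0,0],[0,0,0,0,0,0,0],[0,0,-10,0,0,0,0],[0,0,-15,0,0,0,0],[0,0,-15,0,0,0,0]]]'; python3 -c "
from h import *; print(status.get_obs()['qpos'].round(2))"
```

```text
t: 10.7
ee_pos: [436.5, -266.5, 38.3]
orientation: [2.677, 1.641, 0.001]
ft_force: [0.5, 0.6, -0.5]
width: 20.8
grasp_force: 30.0
[-0.57  0.59  1.98  0.    0.57 -0.1 ]
```

```bash
python3 -m inch '[[[0,0,0,0,0,0.14,0],[0,0,0,0,0,0.28,0],[0,0,0,0,0,0.42,0],[0,0,0,0,0,0.56,0],[0,0,0,0,0,0.70,0],[0,0,0,0,0,0.84,0],[0,0,0,0,0,0.98,0],[0,0,0,0,0,1.12,0],[0,0,0,0,0,1.26,0],[0,0,0,0,0,1.4,0],[0,0,0,0,0,1.54,0],[0,0,0,0,0,1.64,0],[0,0,0,0,0,1.64,0],[0,0,8,0,0,1.64,0],[0,0,14,0,0,1.64,0],[0,0,14,0,0,1.64,0],[0,0,15,0,0,1.64,0],[0,0,15,0,0,1.64,0]]]'
```

```text
t: 12.5
ee_pos: [435.7, -266.0, 22.2]
orientation: [-3.028, 0.837, 0.001]
ft_force: [-0.7, -1.1, -0.5]
width: 20.7
grasp_force: 30.0
```

```bash
python3 -m inch '[[[0,0,0,0,0,0,60],[0,0,0,0,0,0,60],[0,0,0,0,0,0,60],[0,0,0,0,0,0,60],[0,0,0,0,0,0,60],[0,0,-20,0,0,0,60],[0,0,-60,0,0,0,60],[0,0,-80,0,0,0,60],[0,0,-80,0,0,0,60],[0,0,-80,0,0,0,60]]]'
python3 - <<'E'
from h import *
o=status.get_obs(); print(o['qpos'].round(2)); M=R.from_rotvec(o['orientation']).as_matrix(); print(M.round(3))
d=cam('scene'); im=d['frame']; cv2.imwrite('pics/crop5.png',cv2.resize(im[130:220,280:400],(800,600),interpolation=cv2.INTER_CUBIC)[:,:,::-1])
E
```

```text
t: 13.5
ee_pos: [435.9, -266.2, 102.3]
orientation: [3.027, -0.838, 0.001]
ft_force: [-0.4, 0.5, 0.0]
width: 52.8
grasp_force: 0.0
[-0.57  0.47  1.97 -0.    0.7   1.54]
[[ 0.858 -0.514  0.001]
 [-0.514 -0.858 -0.   ]
 [ 0.001  0.    -1.   ]]
```

View pics/crop5.png

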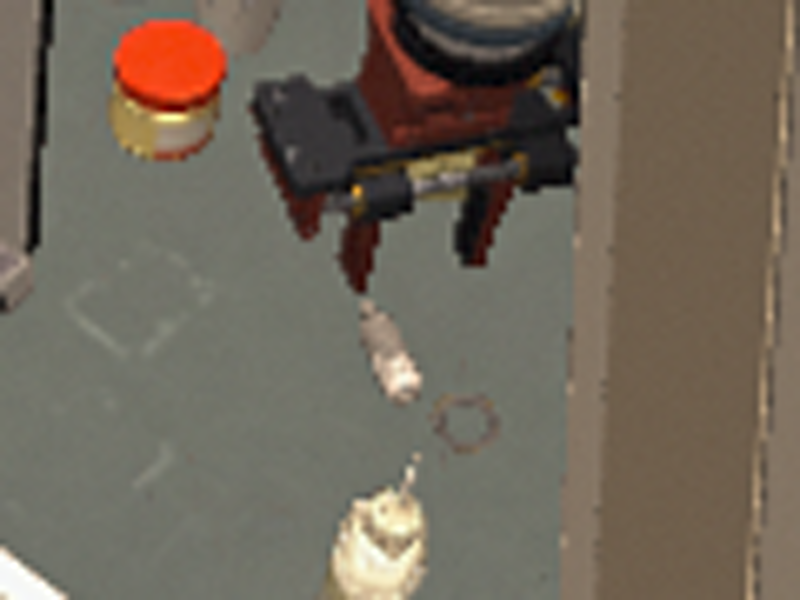

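The grip lies at (395,350), pointing away from the robot, with the fingers behind it. I'll tilt by 0.61 and descend.

```bash
python3 -m inch '[[[0,0,0,0,0.14,0,60],[0,0,0,0,0.28,0,60],[0,0,0,0,0.42,0,60],[0,0,0,0,0.56,0,60],[0,0,0,0,0.61,0,60],[0,0,20,0,0.61,0,60],[0,0,40,0,0.61,0,60],[0,0,60,0,0.61,0,60],[0,0,72,0,0.61,0,60],[0,0,79.5,0,0.61,0,60],[0,0,79.5,0,0.61,0,60],[0,0,79.5,0,0.61,0,60]]]'
```

```text
t: 14.75
ee_pos: [449.0, -219.2, 56.5]
orientation: [-2.903, 0.751, -0.758]
ft_force: [-0.4, -0.2, 0.1]
width: 52.5
grasp_force: 0.0
```

Run:
```python
from h import *
o=status.get_obs(); print(o['qpos'].round(3),o['qvel'].round(2),o['ft_force']); print(R.from_rotvec(o['orientation']).as_matrix().round(3))
```

```text
[-0.597  0.537  2.28   2.133  0.244 -0.619] [-0.04  0.27  0.07  2.14  0.3  -2.18] [-0.39518051 -0.24276085  0.09796856]
[[ 0.762 -0.444  0.471]
 [-0.468 -0.881 -0.074]
 [ 0.448 -0.164 -0.879]]
```

Radially tilted, the wrist is singular (j5 near its limit). An azimuth offset of about +40° keeps j5 well clear, so I'll go back to tool-down and turn the grip by +39° first.

```bash
python3 -m inch '[[[0,0,0,0,0,0,60],[0,0,0,0,0,0,60],[0,0,0,0,0,0,60]]]'
python3 - <<'E'
from h import *
print(status.get_obs()['qpos'].round(3))
rows((436,-266,102),(0,0,-1),(-.514,-.858,0))
E
```

```text
t: 15.05
ee_pos: [449.9, -219.4, 57.9]
orientation: [-2.903, 0.75, -0.759]
ft_force: [0.4, -0.3, 0.3]
width: 52.6
grasp_force: 0.0
[-0.597  0.534  2.279  2.119  0.243 -0.604]
shift [ 31.   40.  -41.8] turns [-0.18  -0.465  0.033] [ 0.715 -0.277 -3.013]
```

```bash
python3 -m inch '[[[20,-7,-39,0,0,0,60],[25,10,-40,-0.05,-0.12,0.01,60],[31,40,-42,-0.09,-0.23,0.016,60],[31,40,-42,-0.14,-0.35,0.025,60],[31,40,-42,-0.18,-0.465,0.033,60],[31,40,-42,-0.18,-0.465,0.033,60],[31,40,-42,-0.18,-0.465,0.033,60],[31,40,-42,-0.18,-0.465,0.033,60],[31,40,-42,-0.18,-0.465,0.033,60],[31,40,-42,-0.18,-0.465,0.033,60],[31,40,-42,-0.18,-0.465,0.033,60],[31,40,-42,-0.18,-0.465,0.033,60]]]'
python3 - <<'E'
from h import *
print(status.get_obs()['qpos'].round(3))
rows((436,-266,22.5),(0,0,-1),(-.514,-.858,0))
d=cam('scene'); im=d['frame'];g=(im.min(2)>125).astype(np.uint8); mm=np.zeros_like(g); mm[172:194,325:348]=g[172:194,325:348]
for c in cv2.findContours(mm,0,1)[0]:
  c=c[:,0]
  if len(c)>6: P=np.array([onz(d,u,v,10)[:2] for u,v in c]).astype(np.float32); print(cv2.minAreaRect(P))
E
```

```text
t: 16.25
ee_pos: [436.4, -265.6, 102.4]
orientation: [-3.028, 0.834, -0.006]
ft_force: [-0.4, 0.6, -1.0]
width: 52.6
grasp_force: 0.0
[-0.571  0.473  1.968  0.003  0.697  1.535]
shift [-0.5  0.7 79.9] turns [-0.002 -0.004  0.002] [ 6.000e-03 -3.000e-03 -3.139e+00]
((436.64910888671875, -265.02557373046875), (18.515485763549805, 61.958457946777344), 63.782470703125)
```

```bash
python3 -m inch '[[[0,0,25,0,0,0,60],[0,0,50,0,0,0,60],[0,0,70,0,0,0,60],[0,0,80,0,0,0,60],[0,0,80,0,0,0,60],[0,0,80,0,0,0,0],[0,0,80,0,0,0,0],[0,0,80,0,0,0,0],[0,0,80,0,0,0,0],[0,0,80,0,0,0,0],[0,0,80,0,0,0,0],[0,0,70,0,0,0,0],[0,0,65,0,0,-0.14,0],[0,0,65,0,0,-0.28,0],[0,0,65,0,0,-0.42,0],[0,0,65,0,0,-0.56,0],[0,0,65,0,0,-0.68,0],[0,0,65,0,0,-0.68,0],[0,0,72,0,0,-0.68,0],[0,0,79,0,0,-0.68,0]]]'
python3 -m inch '[[[0,0,1,0,0,0,0],[0,0,1,0,0,0,0],[0,0,1,0,0,0,60],[0,0,1,0,0,0,60],[0,0,1,0,0,0,60],[0,0,1,0,0,0,60],[0,0,1,0,0,0,60],[0,0,-20,0,0,0,60],[0,0,-50,0,0,0,60],[0,0,-79,0,0,0,60],[0,0,-79,0,0,0,60]]]'
python3 - <<'E'
from h import *
o=status.get_obs();print(o['qpos'].round(3), R.from_rotvec(o['orientation']).as_matrix()[:,0].round(3))
d=cam('scene'); im=d['frame'];g=(im.min(2)>125).astype(np.uint8); mm=np.zeros_like(g); mm[172:194,325:348]=g[172:194,325:348]
for c in cv2.findContours(mm,0,1)[0]:
  c=c[:,0]
  if len(c)>6: P=np.array([onz(d,u,v,10)[:2] for u,v in c]).astype(np.float32); print(cv2.minAreaRect(P))
E
```

```text
t: 18.3
ee_pos: [436.3, -266.3, 23.2]
orientation: [3.133, 0.216, 0.002]
ft_force: [0.1, 0.3, -0.6]
width: 20.8
grasp_force: 30.0
t: 19.4
ee_pos: [437.9, -267.4, 105.5]
orientation: [3.129, 0.219, 0.009]
ft_force: [0.3, 0.6, 0.3]
width: 53.0
grasp_force: 0.0
[-0.571  0.468  1.965 -0.     0.701  0.86 ] [0.99  0.139 0.006]
((435.8717956542969, -269.05078125), (33.68840789794922, 7.894457817077637), 11.021086692810059)
```

```bash
python3 -m inch '[[[0,0,0,0,0.13,0,60],[0,0,0,0,0.26,0,60],[0,0,0,0,0.39,0,60],[0,0,0,0,0.52,0,60],[0,0,0,0,0.65,0,60],[0,0,0,0,0.65,0,60],[0,0,0,0,0.65,0,60],[0,0,0,0,0.65,0,60],[0,0,0,0,0.65,0,60],[0,0,0,0,0.65,0,60],[0,0,0,0,0.65,0,60]]]'
python3 - <<'E'
from h import *
o=status.get_obs();print(o['qpos'].round(3)); print(R.from_rotvec(o['orientation']).as_matrix().round(3))
a=np.radians(8);p=np.pi/2-.65; z=(np.cos(a)*np.cos(p),np.sin(a)*np.cos(p),-np.sin(p)); rows((436,-266.5,22),z,(np.sin(a),-np.cos(a),0))
E
```

```text
t: 20.55
ee_pos: [436.2, -266.0, 102.1]
orientation: [-2.929, -0.206, -0.986]
ft_force: [0.6, -0.8, -0.7]
width: 52.6
grasp_force: 0.0
[-0.867  0.493  2.233  1.52   0.537 -0.841]
[[ 0.789  0.14   0.599]
 [ 0.112 -0.99   0.085]
 [ 0.605  0.    -0.796]]
shift [-48.6   0.4  63.7] turns [-0.     0.001  0.001] [-1.000e-03 -1.000e-03 -3.141e+00]
```

Joints are healthy (j4 1.5, j5 0.54). Descend vertically and grip.

```bash
python3 -m inch '[[[-15,0,20,0,0,0,60],[-30,0,40,0,0,0,60],[-42,0,55,0,0,0,60],[-48.5,0.4,63.5,0,0,0,60],[-48.5,0.4,63.5,0,0,0,60],[-48.5,0.4,63.5,0,0,0,60]]]'
```

```text
t: 21.15
ee_pos: [436.5, -266.4, 22.3]
orientation: [-2.928, -0.207, -0.987]
ft_force: [0.7, 0.2, 0.4]
width: 52.7
grasp_force: 0.0
```

```bash
python3 -m inch '[[[0,0,0,0,0,0,0],[0,0,0,0,0,0,0],[0,0,0,0,0,0,0],[0,0,0,0,0,0,0],[0,0,0,0,0,0,0],[0,0,0,0,0,0,0],[6,0,-8,0,0,0,0],[30,0,-40,0,0,0,0],[54,0,-72,0,0,0,0],[66,0,-88,0,0,0,0],[66,0,-88,0,0,0,0],[66,0,-88,0,0,0,0]]]'
python3 - <<'E'
from h import *
o=status.get_obs();print(o['qpos'].round(3))
c0=np.array([689,-18,0]);yw=.028; C=R.from_euler('z',yw).as_matrix()
def cab(x,y,z): return c0+C@np.array([x,y,z])
a=np.radians(38);p=np.pi/2-.65; z=(np.cos(a)*np.cos(p),np.sin(a)*np.cos(p),-np.sin(p)); y=(np.sin(a),-np.cos(a),0)
for q in((-160,10,130),(-100,10,90),(-45,10,90),(-45,10,74.5)): print(cab(*q)); rows(cab(*q),z,y)
d=cam('scene'); im=d['frame']; cv2.imwrite('pics/crop6.png',cv2.resize(im[110:230,280:420],(700,600),interpolation=cv2.INTER_CUBIC)[:,:,::-1])
E
```

```text
t: 22.35
ee_pos: [435.1, -266.7, 132.6]
orientation: [-2.929, -0.206, -0.989]
ft_force: [0.4, 0.6, -0.7]
width: 20.9
grasp_force: 30.0
[-0.871  0.417  2.229  1.391  0.548 -0.694]
[528.78275249 -12.48333438 130.        ]
shift [ 100.7 -238.7   79.4] turns [ 0.319 -0.001 -0.415] [-1.000e-03 -4.390e-01  2.693e+00]
[588.75923402 -10.80355389  90.        ]
shift [ 123.9 -232.1  147.3] turns [ 0.319 -0.001 -0.415] [-1.000e-03 -4.390e-01  2.693e+00]
[643.73767543  -9.26375511  90.        ]
shift [ 167.4 -225.9  180.5] turns [ 0.319 -0.001 -0.415] [-1.000e-03 -4.390e-01  2.693e+00]
[643.73767543  -9.26375511  74.5       ]
shift [ 158.  -226.   192.8] turns [ 0.319 -0.001 -0.415] [-1.000e-03 -4.390e-01  2.693e+00]
```

View pics/crop6.png

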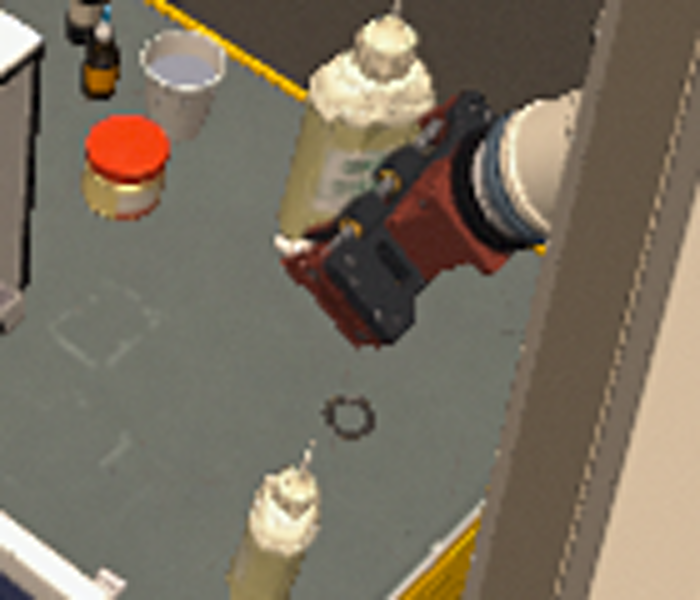

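The grip is held at (293,243), with its pale tip visible between the fingers. Now to the mouth.

```bash
python3 -m inch '[[[8,-20,6,0.03,0,-0.04,0],[17,-40,13,0.06,0,-0.08,0],[26,-62,20,0.09,0,-0.12,0],[36,-85,28,0.12,0,-0.16,0],[46,-109,36,0.15,0,-0.2,0],[56,-133,44,0.18,0,-0.24,0],[66,-157,52,0.21,0,-0.28,0],[76,-180,60,0.24,0,-0.32,0],[86,-203,68,0.28,0,-0.37,0],[95,-225,75,0.319,0,-0.415,0],[100.7,-238.7,79.4,0.319,0,-0.415,0],[100.7,-238.7,79.4,0.319,0,-0.415,0],[100.7,-238.7,79.4,0.319,0,-0.415,0],[100.7,-238.7,79.4,0.319,0,-0.415,0]]]'
cat > c.py <<'E'
from h import *
o=status.get_obs();print(o['qpos'].round(3))
c0=np.array([689,-18,0]);yw=.028; C=R.from_euler('z',yw).as_matrix()
def cab(x,y,z): return c0+C@np.array([x,y,z])
def pose(az=38,t=.65):
    a=np.radians(az);p=np.pi/2-t; return (np.cos(a)*np.cos(p),np.sin(a)*np.cos(p),-np.sin(p)),(np.sin(a),-np.cos(a),0)
E
python3 - <<'E'
from c import *
for q in((-100,10,90),(-45,10,90),(-45,10,74)): rows(cab(*q),*pose())
E
```

```text
t: 23.8
ee_pos: [528.2, -12.8, 129.2]
orientation: [-2.642, -0.908, -0.889]
ft_force: [-0.1, -0.4, -0.3]
width: 20.7
grasp_force: 30.0
[-0.331  0.44   2.193  1.375  0.545 -0.657]
shift [15.3 35.7 60.8] turns [-0.002  0.    -0.002] [0.00e+00 3.00e-03 3.14e+00]
shift [50.6 68.3 87.5] turns [-0.002  0.    -0.002] [0.00e+00 3.00e-03 3.14e+00]
shift [ 40.9  68.4 100.3] turns [-0.002  0.    -0.002] [0.00e+00 3.00e-03 3.14e+00]
```

```bash
python3 -m inch '[[[5,12,25,0,0,0,0],[8,24,48,0,0,0,0],[9,36,69,0,0,0,0],[20,45,76,0,0,0,0],[30,55,84,0,0,0,0],[40,64,92,0,0,0,0],[40,64,92,0,0,0,0],[40,64,92,0,0,0,0]]]'
python3 - <<'E'
from c import *
rows(cab(-52,10,74),*pose())
d=cam('scene'); t=cam('top'); a=d['frame'][100:220,180:340];b=t['frame'][120:240,180:340]
cv2.imwrite('pics/crop7.png',np.hstack([cv2.resize(x,(400,300),interpolation=cv2.INTER_CUBIC) for x in(a,b)])[:,:,::-1])
E
```

```text
t: 24.6
ee_pos: [636.5, -9.5, 80.7]
orientation: [-2.642, -0.908, -0.89]
ft_force: [-1.4, 0.4, -0.6]
width: 20.6
grasp_force: 30.0
[-0.256  0.627  1.978  1.383  0.513 -0.591]
shift [-3.9  0.2  5.4] turns [-0.001 -0.001 -0.001] [-1.00e-03  2.00e-03  3.14e+00]
```

View pics/crop7.png

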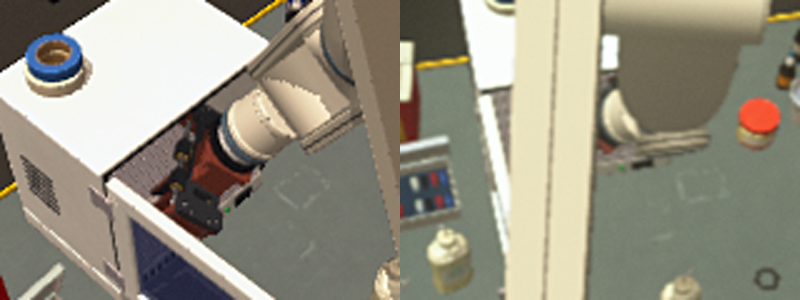

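The gripper is inside the mouth at (195,190), clear of the roof. Lower until it touches.

```bash
python3 -m inch '[[[-2,0,3,0,0,0,0],[-3.5,0,4.8,0,0,0,0],[-4,0,5.4,0,0,0,0],[-4,0,5.4,0,0,0,0]]]'
```

```text
t: 25.1
ee_pos: [637.0, -8.8, 74.1]
orientation: [-2.641, -0.909, -0.89]
ft_force: [0.1, -0.0, -0.5]
width: 20.8
grasp_force: 30.0
```

```bash
python3 -m inch '[[[-0.6,0,0.8,0,0,0,0],[-0.9,0,1.2,0,0,0,0],[-0.9,0,1.2,0,0,0,0]]]'
```

```text
t: 25.4
ee_pos: [637.2, -8.8, 73.8]
orientation: [-2.64, -0.909, -0.892]
ft_force: [-5.9, -2.7, 9.3]
width: 20.6
grasp_force: 30.0
```

```bash
python3 -m inch '[[[0.9,0,-1.2,0,0,0,45],[0.9,0,-1.2,0,0,0,45],[0.9,0,-1.2,0,0,0,45],[0.9,0,-1.2,0,0,0,45],[0.9,0,-1.2,0,0,0,45],[0.9,0,-12,0,0,0,45],[0.9,0,-30,0,0,0,45],[0.9,0,-55,0,0,0,45],[-15,-15,-75,0,0,0,45],[-40,-38,-95,0,0,0,45],[-65,-62,-115,0,0,0,45],[-90,-85,-133,0,0,0,45],[-90,-85,-133,0,0,0,45],[-90,-85,-133,0,0,0,45]]]'
python3 - <<'E'
from c import *
d=cam('scene'); im=d['frame']
cv2.imwrite('pics/crop8.png',cv2.resize(im[110:200,200:320],(800,600),interpolation=cv2.INTER_CUBIC)[:,:,::-1])
M=R.from_rotvec(o['orientation']).as_matrix(); print(M.round(3))
E
```

```text
t: 26.8
ee_pos: [465.0, -36.1, 124.8]
orientation: [-2.642, -0.907, -0.892]
ft_force: [0.2, 0.1, 0.6]
width: 39.7
grasp_force: 0.0
[-0.451  0.41   2.301  1.409  0.584 -0.822]
[[ 0.628  0.615  0.478]
 [ 0.488 -0.789  0.373]
 [ 0.606 -0.001 -0.795]]
```

View pics/crop8.png

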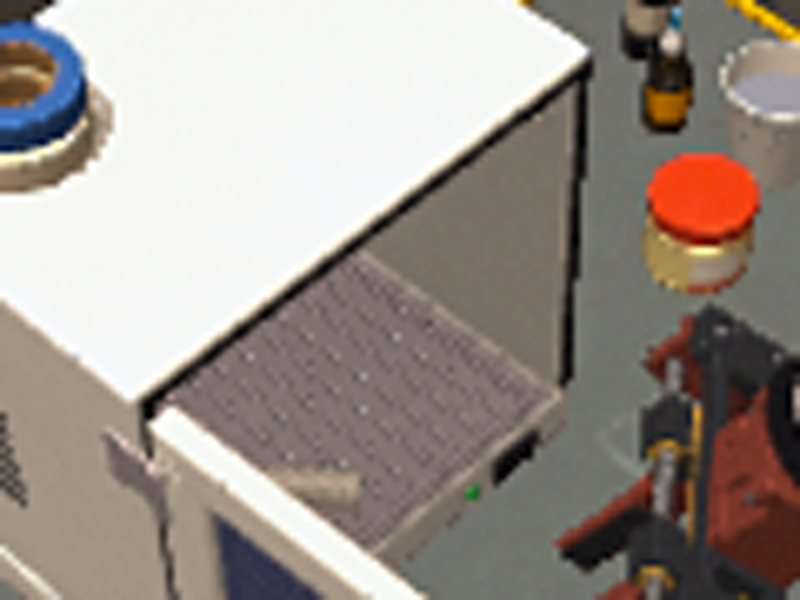

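The grip lies on the rack at crop (315,485), and the cup and jar are untouched. I'll check its extent and plan the door push.

Run:
```python
from c import *
d=cam('scene')
for p in((360,490),(355,503),(270,475)):
    w=onz(d,200+p[0]/6.667,110+p[1]/6.667,55); print('grip cab',(C.T@(w-c0)).round(0))
rows((450,-40,335),(0,0,-1),(0,-1,0)); rows((450,-40,335),(0,0,-1),(0,1,0))
```

```text
[-0.45   0.411  2.299  1.409  0.584 -0.822]
grip cab [-74. -10.  55.]
grip cab [-78.  -2.  55.]
grip cab [-34.  15.  55.]
shift [ 115.3   -7.1 -176.4] turns [-0.216 -0.628  0.639] [ 0.801 -0.275 -2.368]
shift [ 115.3   -7.1 -176.4] turns [ 0.801 -0.275 -2.368] [-0.216 -0.628  0.639]
```

```bash
python3 -m inch '[[[15,0,-25,0,0,0,0],[35,0,-55,0,0,0,0],[60,-2,-90,-0.03,-0.08,0.08,0],[80,-4,-125,-0.06,-0.17,0.17,0],[100,-6,-155,-0.09,-0.25,0.25,0],[115,-7,-176,-0.12,-0.33,0.34,0],[115,-7,-176,-0.15,-0.42,0.43,0],[115,-7,-176,-0.18,-0.52,0.53,0],[115,-7,-176,-0.216,-0.628,0.639,0],[115,-7,-176,-0.216,-0.628,0.639,0],[115,-7,-176,-0.216,-0.628,0.639,0],[115,-7,-176,-0.216,-0.628,0.639,0],[115,-7,-176,-0.216,-0.628,0.639,0],[115,-7,-176,-0.216,-0.628,0.639,0]]]'
python3 - <<'E'
from c import *
print(R.from_rotvec(o['orientation']).as_matrix().round(3), o['ee_pos'].round(1))
h=cab(-112,134,0)
# door angle now, from free top edge in both views is ~1.5
for f in (1.5,1.3,1.1,.9,.7,.5,.35,.2,.1,.05,0,-.03):
    da=-np.pi/2+yw-f; dr=np.array([np.cos(da),np.sin(da)]); n=np.array([np.cos(da-np.pi/2),np.sin(da-np.pi/2)])
    print(f,(h[:2]+228*dr+(8+14)*n).round(0))
E
```

```text
t: 28.3
ee_pos: [449.4, -39.3, 333.9]
orientation: [-3.141, -0.003, 0.002]
ft_force: [0.0, -0.3, -0.2]
width: 0.7
grasp_force: 0.0
[-0.114  0.051  1.896  0.     1.196  1.455]
[[ 1.     0.002 -0.001]
 [ 0.002 -1.     0.   ]
 [-0.001 -0.    -1.   ]] [449.4 -39.3 333.9]
1.5 [344. 112.]
1.3 [349.  67.]
1.1 [363.  23.]
0.9 [385. -17.]
0.7 [414. -52.]
0.5 [450. -80.]
0.35 [480. -97.]
0.2 [ 513. -108.]
0.1 [ 535. -113.]
0.05 [ 546. -115.]
0 [ 558. -116.]
-0.03 [ 565. -116.]
```

```bash
python3 -m inch '[[[-20,-36,0,0,0,0,0],[-42,-75,0,0,0,0,0],[-63,-113,0,0,0,0,0],[-84,-151,0,0,0,0,0],[-105,-189,0,0,0,0,0],[-105,-189,0,0,0,0,0],[-105,-189,30,0,0,0,0],[-105,-189,60,0,0,0,0],[-105,-189,85,0,0,0,0],[-105,-189,97,0,0,0,0],[-105,-189,97,0,0,0,0],[-105,-189,97,0,0,0,0]]]'
```

```text
t: 29.5
ee_pos: [344.2, 148.9, 237.6]
orientation: [-3.141, 0.0, 0.002]
ft_force: [-0.3, -0.5, 0.8]
width: 0.3
grasp_force: 0.0
```

```bash
python3 -m inch '[[[0,19,0,0,0,0,0],[0,37,0,0,0,0,0],[2,59,0,0,0,0,0],[5,82,0,0,0,0,0],[11,104,0,0,0,0,0],[19,126,0,0,0,0,0],[29,146,0,0,0,0,0],[41,166,0,0,0,0,0],[55,184,0,0,0,0,0],[70,201,0,0,0,0,0],[87,216,0,0,0,0,0],[106,229,0,0,0,0,0],[121,238,0,0,0,0,0],[136,246,0,0,0,0,0],[152,252,0,0,0,0,0],[162,255,0,0,0,0,0],[169,257,0,0,0,0,0],[169,257,0,0,0,0,0]]]'
python3 - <<'E'
from c import *
d=cam('scene'); im=d['frame']
cv2.imwrite('pics/crop9.png',cv2.resize(im[90:240,180:360],(720,600),interpolation=cv2.INTER_CUBIC)[:,:,::-1])
E
```

```text
t: 31.3
ee_pos: [513.5, -107.9, 237.2]
orientation: [3.142, 0.0, -0.001]
ft_force: [-0.5, -0.0, -0.6]
width: 0.1
grasp_force: 0.0
[-0.23   0.282  1.854 -0.     1.006  1.341]
```

View pics/crop9.png

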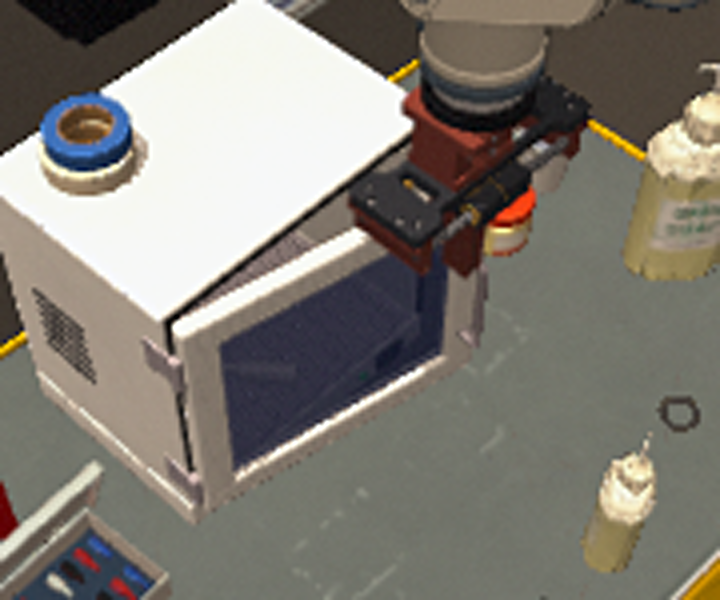

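The door has followed and is nearly shut, with the fingers at (465,250) above the handle and the grip visible through the window. Push on.

```bash
python3 -m inch '[[[11,3,0,0,0,0,0],[22,5,0,0,0,0,0],[28,6,0,0,0,0,0],[33,7,0,0,0,0,0],[37,7,0,0,0,0,0],[41,7,0,0,0,0,0],[41,7,0,0,0,0,0]]]'
```

```text
t: 32.05
ee_pos: [552.0, -114.7, 236.5]
orientation: [-3.141, -0.001, 0.011]
ft_force: [-8.8, -0.5, 6.2]
width: 0.3
grasp_force: 4.5
```

```bash
python3 -m inch '[[[2,0,0,0,0,0,0],[4,0,0,0,0,0,0],[6,0,0,0,0,0,0],[8,0,0,0,0,0,0],[9,0,0,0,0,0,0],[9,0,0,0,0,0,0]]]'
```

```text
t: 32.65
ee_pos: [562.1, -114.6, 236.6]
orientation: [-3.141, -0.001, 0.006]
ft_force: [-5.6, -1.1, 3.9]
width: 0.2
grasp_force: 2.8
```

```bash
python3 -m inch '[[[2,0,0,0,0,0,0],[3,0,0,0,0,0,0],[4,0,0,0,0,0,0],[4,0,0,0,0,0,0]]]'
```

```text
t: 33.05
ee_pos: [562.0, -114.6, 236.6]
orientation: [-3.141, -0.002, 0.02]
ft_force: [-23.6, -2.3, 16.0]
width: 0.4
grasp_force: 12.1
```

Hard stop: 23.6 N with no movement, so the door is shut. I'll back off, rise and look.

```bash
python3 -m inch '[[[-6,0,0,0,0,0,0],[-25,0,0,0,0,0,0],[-60,0,0,0,0,0,0],[-100,0,-20,0,0,0,0],[-140,0,-50,0,0,0,0],[-160,30,-80,0,0,0,0],[-160,70,-100,0,0,0,0],[-160,110,-100,0,0,0,0],[-160,150,-100,0,0,0,0],[-160,150,-100,0,0,0,0],[-160,150,-100,0,0,0,0],[-160,150,-100,0,0,0,0]]]'
python3 - <<'E'
from c import *
d=cam('scene'); im=d['frame']
cv2.imwrite('pics/final.png',cv2.resize(im[80:280,130:397],(800,600),interpolation=cv2.INTER_CUBIC)[:,:,::-1])
E
```

```text
t: 34.25
ee_pos: [407.1, -263.9, 336.7]
orientation: [-3.141, -0.001, 0.003]
ft_force: [0.1, 0.4, 0.1]
width: 0.4
grasp_force: 0.0
[-5.990e-01  1.070e-01  1.828e+00 -1.000e-03  1.209e+00  9.710e-01]
```

View pics/final.png

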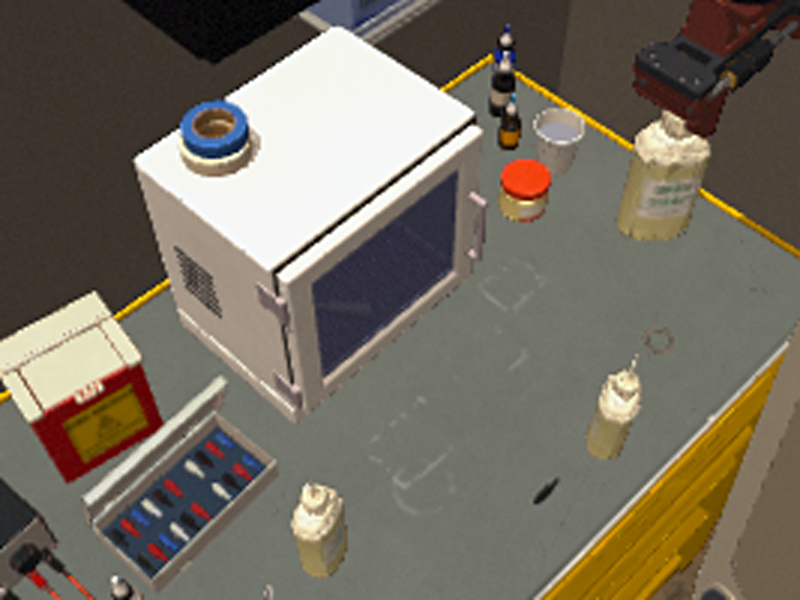

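The final view shows the door flush at (390,270), the grip visible inside at (345,305), the wash bottle upright at (660,180) and the bystanders in place.

```bash
python3 -c "
from workcell import ctrl; print(ctrl.close_job())"
```

```text
the job is handed in; nothing more can be done
None
```

I handed the job in at about 34 s: the wash bottle stands upright at the right of the chest top, clear of the door's sweep, the steel grip lies flat on the rack about 20 mm inside the mouth, and the door snapped shut and looks flush; the bystanders look untouched, though the tweezers and ink bottle were barely in the final view.

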